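# Lock the last quarter-turn stud on a test unit's cover

### The arm

A 6-joint arm with a two-finger parallel gripper is mounted at the origin on the work surface. World frame = base frame: x ahead of the robot, y to its left, z up, the work surface at z = 0. Lengths are in m, angles in rad, forces in N, time in s.
With the tool pointing down it reaches from about 0.3 to 0.95 m from the base axis. Payload 3.1 kg.
Tool frame: the origin (TCP) lies midway between the tips of the shut fingers; the grasp point (between the pads) lies 19 mm behind it (ctrl.hold_point_z is the distance from the TCP to the grasp point, in m); z points along the fingers, y is the line along which they close (so a half turn about z gives the same grasp; the last joint's range is limited). The gripper opens to 85 mm and grips with 20 to 120 N. Pads are 22 mm wide; open, the fingers measure 114 mm over their backs; the gripper's body (76 mm by 85 mm) begins 54 mm behind the grasp point. The pads swing forward as they close: fully open they stand 13 mm farther back than shut.
Start: joints at [1.278, 0.308, 1.634, -0, 1.2, -0.07], TCP at [0.138, 0.61, 0.231] pointing down, gripper open.
Joint ranges: [-3.06, 3.06], [-0.79, 1.96], [0.05, 2.63], [-1.19, 4.34], [0.05, 2.64], [-2.94, 2.94]. Speed limits (rad/s): [2.79, 2.79, 3.14, 3.14, 3.14, 3.14].

### API

Orientations are given as [roll, pitch, yaw] about the fixed x, y, z axes, in that order (R = Rz(yaw) Ry(pitch) Rx(roll)).
In Python, from bench import telemetry, get_image, get_calibration, order, outline_of, pinpoint, ctrl gives the robot as it stands.
- The arm moves only by the tool jog_arm, never from a script. Its argument "moves" is a list of rows, each an object with "turn": the turn, a rotation vector about the tool's x, y, z in degrees, a list of three; "translation": the shift along the tool's x, y, z in m, a list of three; "fingers": the finger opening in m, from 0 to 0.0854. A call has 1 to 5 rows; each row shifts and turns the commanded pose from where the row before left it, along the tool's axes as they then stand; what a row does not reach is not made up. A row lasts 1/12 s, in which the tool goes at most 41.7 mm and 7.16 degrees, less where a joint would pass 70% of its speed; a pose out of reach is approached as far as the arm can. A call is refused whole if a number of a shift passes 0.0417 or a number of a turn 7.16, either way. A call with a gripper value outside its range is refused whole. The fingers move at their own pace and stop on an object; the grip force is fixed at half the most. Time passes only in rows, so rows that do not move let the fingers close. It gives the time, the measured TCP pose, the force, the opening and the grip force at its end, in the units of the state.
- telemetry.state(): the state, without advancing time (a new reading comes with each control period).
- get_image(name): name is "scene" or "top"; returns the picture (420x560x3 uint8, red, green, blue); there is no depth.
- get_calibration(name): a dict with "vertical_fov" (degrees; the focal length in pixels is half the picture's height over the tangent of half this angle, whatever the lens; pixels are square), "cx", "cy" (the principal point, pixels), "k1" (the pictures are not rectified: a ray, as slopes to the right and down, at radius r is drawn at 1 + k1 r^2 times it, then the intrinsics apply), "eye" and "rotation" of the camera in the world. Camera axes: x right, y down, z forward; pixel columns grow to the right and rows downward; lengths in m; the calibration is good to about 2 mm. A picture is of the moment at which its call begins. get_calibration takes no time and is no camera call.
- order.sign_off(): hands the job in; it is judged then, once.
Trained networks look in the newest picture that a camera, given by its name, has taken for a name from the list of things; names that differ only in an ending like _2 or _b are one class to them, and where a whole thing is asked for, a point or a joint stands for the part that bears it (a point fixed in the world has none). Each returns a list of dicts, best first, with "score" (0 to 1); they miss things now and then, are a little off and sometimes report something else, mostly with a low value. They report only what shows in the picture. A call takes as long as a camera call.
- outline_of(camera, target): "mask" (420x560 bool, what is visible of it) and "rect" ([left, top, right, bottom] in pixels, round what is visible of it).
- pinpoint(camera, target): "pixel" ([column, row] in pixels: a listed point, or the origin of a listed thing).
The state is a dict: "time": time; "joint_positions": joint angles; "dq": joint speeds; "effort": joint torques, N m; "position": TCP position; "eef_rot": TCP orientation; "force": force on the tool from outside, world axes, zero at the start; "ft_torque": the same for the moment, N m; "finger_gap": opening from 0.0 (shut) to 1.0 (fully open); "grip_force": force on a finger pad.
Only numpy, scipy, OpenCV 4.12 (cv2) and the standard library are available. Lean on these libraries where they do the work, as an engineer would, in place of code of your own. Each camera call takes 0.05 s, during which the arm holds its last target. There are 200 camera calls.

### The job

Three of the four winged quarter-turn studs on the cover of the low test unit are already locked; the fourth stands higher, with its wing crosswise to the others. Push that stud in against its spring, turn it a quarter turn clockwise (seen from above) while it is held in, so that its wing points the same way as the other three, and let it go so that it stays locked down.

Things in the scene. Friction and masses are not known exactly. Their poses are not given: they have to be found in the camera images.
- unit: Fixed low blue-grey test unit, 250 x 310 mm (x, y), flat aluminium cover at 58 mm. Origin: centre of its underside; z up; x along its short side. Steel studs at x +-75, y +-110 from its centre: three locked (wing along unit y, top 38 above the cover), one undone at any corner (wing along unit x, top 42 above). A loose spare stud and a black roll on the cover's middle are no part of the job.
- stud_grip (a point): (mm) Point to grip on the undone stud's axis, 31 above the cover while out, 11 below the wing's top; moves and turns with the stud; z up, x along the wing. Wing: upright bar 36 long, 12 thick (y), reaching 17 below this point; pinch its thickness from above. Under it a collar 17 across (top 15 below this point), a cup 22 across (top 22 below), a ring 34 across (top 28 below).
- stud_in (a joint): How far the undone stud is pushed in, straight down, m: 0 = out, 0.011 = bottomed. Spring: 5.5 N at 0, 8 N at 0.006, 10 N at 0.011. It turns only while about 7 mm or more in (9 mm is comfortable), else its cross pin is held in a slot. Let go after turning past about 75 degrees, it rises to 0.004 and is caught there, locked; let go earlier, it is not locked.
- stud_turn (a joint): Turn of the undone stud, rad, clockwise seen from above: 0 to 0.1 = undone (slack in the slot), 1.57 = locked, stop at 1.60. Turns easily (under 0.1 N m) once pushed in.

How it is judged:
By the outcome, as a careful person would: the job done as asked, in the order asked, and still so for the second after the job is handed in, with the robot touching nothing.
It also fails if it takes over 38 s, if anything falls off the work surface, if the arm or the gripper's body presses on something with over 40 N, if the wrist force passes 120 N, or if a joint passes its speed limit or range.

## Working session

There is one attempt and no reset: what is moved stays moved. The work goes in short steps, Python scripts to look and compute and a tool call to move; the robot and the scene stay as the last step left them, time stands still between calls to the robot, and variables do not carry over. Pictures are saved under pics/ and viewed, at most 10 in all, crops included, and the job is handed in when it is done.

Besides the shell and the picture viewer there is one more tool, called after "Call:" by a JSON object that holds its "fn" and its "kwargs", one argument or row to a line. jog_arm: Moves the arm, as the interface text tells. Its arguments: {"type":"object","properties":{"moves":{"type":"array","items":{"type":"object","properties":{"turn":{"type":"array","items":{"type":"number"}},"translation":{"type":"array","items":{"type":"number"}},"fingers":{"type":"number"}}}}},"required":["moves"]}

```bash
mkdir -p pics; cat > h.py <<'E'
import numpy as np, cv2
from bench import telemetry, get_image, get_calibration, order, outline_of, pinpoint, ctrl
def ray(cam,px):
    c=get_calibration(cam); f=210/np.tan(np.radians(c["vertical_fov"])/2)
    d=(np.array(px)-[c["cx"],c["cy"]])/f; u=d.copy()
    for _ in range(20): u=d/(1+c["k1"]*(u@u))
    R=np.array(c["rotation"]).reshape(3,3); return np.array(c["eye"]),R@np.r_[u,1]
def atz(cam,px,z):
    e,v=ray(cam,px); return e+v*(z-e[2])/v[2]
def tri(p,q):
    e1,v1=ray("scene",p); e2,v2=ray("top",q)
    s=np.linalg.lstsq(np.c_[v1,-v2],e2-e1,rcond=None)[0]
    a,b=e1+s[0]*v1,e2+s[1]*v2; return (a+b)/2,np.linalg.norm(a-b)
E
python3 - <<'E'
from h import *
ims=[]
for c in("scene","top"):
    im=get_image(c); cv2.imwrite(f"pics/{c}1.png",im[:,:,::-1])
    print(c,get_calibration(c))
    for t in("stud_grip","unit"):
        for r in pinpoint(c,t)[:3]: print(t,r, atz(c,r["pixel"],.089 if t!="unit" else 0).round(4))
s=telemetry.state();print(s)
E
```

```text
scene {'vertical_fov': 49.52724990451178, 'cx': 276.39407758484634, 'cy': 206.23476800470343, 'k1': -0.04820132224928411, 'eye': array([1.06367568, 0.11145044, 0.49740076]), 'rotation': array([-2.26744869, -0.01656514,  1.74805261])}Traceback (most recent call last):
  File "<stdin>", line 7, in <module>
  File "h.py", line 9, in atz
    e,v=ray(cam,px); return e+v*(z-e[2])/v[2]
        ~~~^^^^^^^^
  File "h.py", line 7, in ray
    R=np.array(c["rotation"]).reshape(3,3); return np.array(c["eye"]),R@np.r_[u,1]
ValueError: cannot reshape array of size 3 into shape (3,3)
```

```bash
sed -i 's/R=np.array(c\["rotation"\]).reshape(3,3)/R=Rotation.from_euler("xyz",c["rotation"]).as_matrix()/; 1a from scipy.spatial.transform import Rotation' h.py
python3 - <<'E'
from h import *
for c in("scene","top"):
    im=get_image(c); cv2.imwrite(f"pics/{c}1.png",im[:,:,::-1])
    print(c,get_calibration(c))
    for t in("stud_grip","unit"):
        for r in pinpoint(c,t)[:3]: print(t,r, atz(c,r["pixel"],.089 if t!="unit" else 0).round(4))
s=telemetry.state();print(s)
E
```

```text
scene {'vertical_fov': 49.52724990451178, 'cx': 276.39407758484634, 'cy': 206.23476800470343, 'k1': -0.04820132224928411, 'eye': array([1.06367568, 0.11145044, 0.49740076]), 'rotation': array([-2.26744869, -0.01656514,  1.74805261])}
stud_grip {'pixel': [318.3, 180.3], 'score': 0.75} [0.5096 0.0832 0.089 ]
unit {'pixel': [238.6, 247.8], 'score': 0.65} [ 0.586  -0.0246  0.    ]
top {'vertical_fov': 47.11359726713521, 'cx': 287.6531479534611, 'cy': 206.73326775011088, 'k1': -0.1617434119593275, 'eye': array([0.49544572, 0.020015  , 0.75583322]), 'rotation': array([-3.04022552,  0.01866327, -1.60153867])}
stud_grip {'pixel': [253.7, 251.7], 'score': 0.53} [0.5027 0.0793 0.089 ]
unit {'pixel': [322.2, 194.9], 'score': 0.98} [ 0.5897 -0.0234  0.    ]
{'time': 0.4, 'joint_positions': array([ 1.27824534e+00,  3.08250652e-01,  1.63397574e+00, -1.58503304e-05,
        1.19970232e+00, -6.96948648e-02]), 'dq': array([ 0.00044746, -0.00156025, -0.00029095,  0.00064097,  0.00028589,
       -0.00073846]), 'effort': array([ 2.31658669e-04, -4.14678097e+01, -2.76532638e+01, -8.48175409e-05,
        4.24319704e-03,  2.90784442e-05]), 'position': array([0.1381333 , 0.6094386 , 0.23109422]), 'eef_rot': array([-3.14125638e+00, -8.66882577e-06,  2.91874228e+00]), 'force': array([-0.05990135,  0.83474938,  0.0763709 ]), 'ft_torque': array([ 0.01448355,  0.05296873, -0.00359447]), 'grip_force': 0.0, 'finger_gap': 0.9999862607030846}
```

View pics/scene1.png

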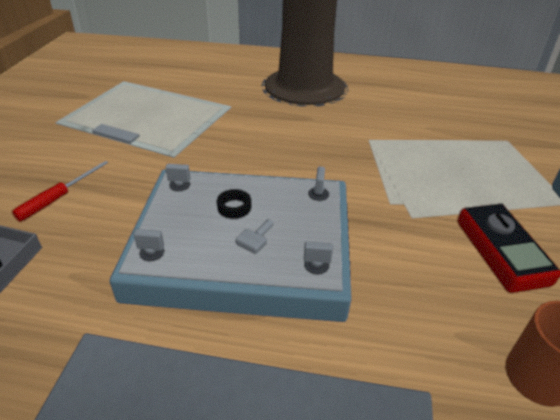

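View pics/top1.png

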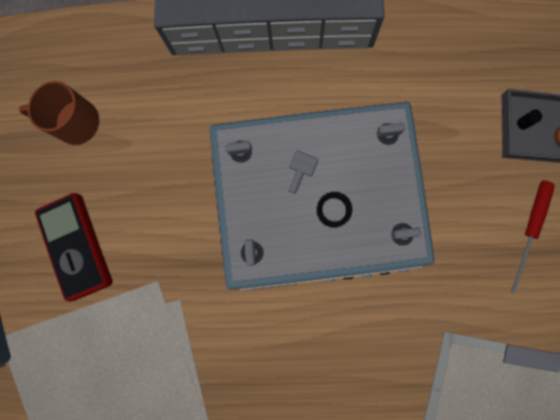

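```bash
cat > m.py <<'E'
from h import *
px={}
for c in("scene","top"):
    get_image(c); px[c]=[r["pixel"] for r in pinpoint(c,"stud_grip")[:1]]
    r=outline_of(c,"stud_grip")[0]; print(c,px[c],r["rect"],r["score"],r["mask"].sum())
    M=outline_of(c,"unit")[0]; m=M["mask"].astype(np.uint8); np.save(f"m_{c}.npy",m)
    cn=max(cv2.findContours(m,0,2)[0],key=cv2.contourArea)
    print(cv2.approxPolyDP(cv2.convexHull(cn),6,True)[:,0].tolist())
print(tri(px["scene"][0],px["top"][0]))
# unit pose from cover corners, refined by hand-read guesses snapped to corners
C={"top":[(211,126),(409,103),(433,264),(229,288)],"scene":[(158,172),(348,178)]}
for c in C:
    g=cv2.cvtColor(cv2.imread(f"pics/{c}1.png"),6)
    q=cv2.cornerSubPix(g,np.float32(C[c]).reshape(-1,1,2),(5,5),(-1,-1),(3,50,.01))[:,0]
    w=np.array([atz(c,p,.058) for p in q])[:,:2]
    print(c,q.round(1).tolist(),w.round(4).tolist(),np.linalg.norm(np.roll(w,-1,0)-w,axis=1).round(4))
    if c=="top":
        print("centre",w.mean(0)); y=(w[0]-w[1])+(w[3]-w[2]); x=(w[0]-w[3])+(w[1]-w[2])
        a=np.arctan2(x[1],x[0]); b=np.arctan2(-y[0],y[1]); yaw=(a*.25+b*.31)/.56; print("yaw",a,b)
        Rm=np.array([[np.cos(yaw),-np.sin(yaw)],[np.sin(yaw),np.cos(yaw)]])
        print("stud",w.mean(0)+Rm@[-.075,.110])
E
python3 m.py
python3 - <<'E'
import cv2,numpy as np
a=cv2.imread("pics/top1.png")[230:275,225:280];b=cv2.imread("pics/scene1.png")[160:205,290:345]
cv2.imwrite("pics/crop.png",np.hstack([cv2.resize(x,None,fx=7,fy=7,interpolation=2) for x in(a,b)]))
E
```

```text
scene [[320.2, 177.8]] [314.8, 167.0, 325.6, 194.5] 0.54 242
[[109, 279], [163, 170], [345, 184], [345, 321], [119, 303]]
top [[252.3, 251.3]] [247.7, 238.8, 257.7, 266.7] 0.68 292
[[409, 103], [433, 262], [365, 277], [228, 288], [210, 126]]
(array([0.50304208, 0.08327109, 0.08886505]), np.float64(0.004161668690790323))
top [[211.6999969482422, 123.0999984741211], [407.70001220703125, 100.30000305175781], [433.0, 264.20001220703125], [227.8000030517578, 289.8999938964844]] [[0.6967, 0.1409], [0.7225, -0.1555], [0.4758, -0.1782], [0.4489, 0.121]] [0.2976 0.2477 0.3003 0.2486]
centre [ 0.58597085 -0.01794529]
yaw 0.08597305188257598 0.08844869210701158
stud [0.50166117 0.08509295]
scene [[158.0, 172.0], [348.0, 178.0]] [[0.497, -0.1808], [0.4516, 0.1281]] [0.3123 0.3123]
```

View pics/crop.png

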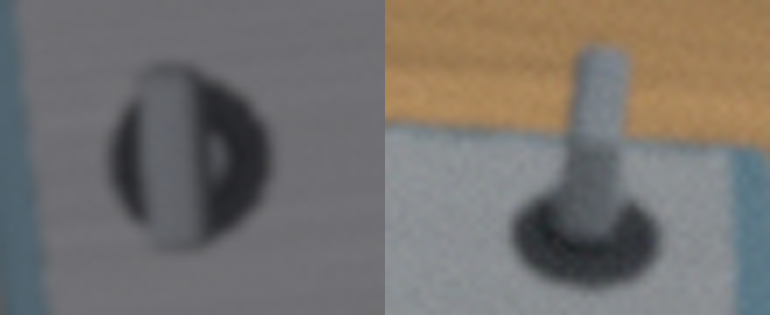

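```bash
python3 - <<'E'
from h import *
print(atz("top",(249.3,252.2),.1),atz("top",(251.9,252.2),.061),atz("scene",(318.8,193.8),.061),tri((318.8,193.8),(251.9,252.2)),ctrl.hold_point_z)
for p in [(158,68),(178,248)]: print(atz("top",np.array(p)/7+[225,230],.1))
E
```

```text
[0.50203496 0.08430006 0.1       ] [0.50231953 0.08436197 0.061     ] [0.50643866 0.08572372 0.061     ] (array([0.50230224, 0.08510166, 0.05768181]), np.float64(0.0008670018405689103)) 0.0187
[0.51909596 0.0862447  0.1       ]
[0.48404384 0.0832192  0.1       ]
```

Call:
{"fn": "jog_arm", "kwargs": {
  "moves": [
    {"turn": [0, 0, -5.92], "fingers": 0.045},
    {"turn": [0, 0, -5.92], "fingers": 0.045},
    {"turn": [0, 0, -5.92], "fingers": 0.045},
    {"translation": [-0.0198, -0.0346, 0], "fingers": 0.045},
    {"translation": [-0.0198, -0.0346, 0], "fingers": 0.045}
  ]
}}

```text
validation failed for argument at $.mo...
```

Call:
{"fn": "jog_arm", "kwargs": {
  "moves": [
    {"translation": [-0.0198, -0.0346, 0]},
    {"translation": [-0.0198, -0.0346, 0]},
    {"translation": [-0.0198, -0.0346, 0]},
    {"translation": [-0.0198, -0.0346, 0]},
    {"translation": [-0.0198, -0.0346, 0]}
  ]
}}

```text
validation failed for argument at $.mo...
```

Call:
{"fn": "jog_arm", "kwargs": {
  "moves": [
    {"translation": [-0.0198, -0.0346, 0]},
    {"translation": [-0.0198, -0.0346, 0]},
    {"translation": [-0.0198, -0.0346, 0]},
    {"translation": [-0.0198, -0.0346, 0]},
    {"translation": [-0.0198, -0.0346, 0]}
  ]
}}

```text
validation failed for argument at $.mo...
```

Call:
{"fn": "jog_arm", "kwargs": {
  "moves": [
    {"turn": [0, 0, -5.92], "translation": [0, 0, 0], "fingers": 0.045},
    {"turn": [0, 0, -5.92], "translation": [0, 0, 0], "fingers": 0.045},
    {"turn": [0, 0, -5.92], "translation": [0, 0, 0], "fingers": 0.045},
    {"turn": [0, 0, 0], "translation": [-0.0198, -0.0346, 0], "fingers": 0.045},
    {"turn": [0, 0, 0], "translation": [-0.0198, -0.0346, 0], "fingers": 0.045}
  ]
}}

```text
time: 1.22
position: [0.1832, 0.5445, 0.2311]
eef_rot: [3.141, 0.0, -3.051]
force: [1.6, -0.8, -0.3]
finger_gap: 0.521
grip_force: 0.0
```

Call:
{"fn": "jog_arm", "kwargs": {
  "moves": [
    {"turn": [0, 0, 0], "translation": [-0.0198, -0.0346, 0], "fingers": 0.045},
    {"turn": [0, 0, 0], "translation": [-0.0198, -0.0346, 0], "fingers": 0.045},
    {"turn": [0, 0, 0], "translation": [-0.0198, -0.0346, 0], "fingers": 0.045},
    {"turn": [0, 0, 0], "translation": [-0.0198, -0.0346, 0], "fingers": 0.045},
    {"turn": [0, 0, 0], "translation": [-0.0198, -0.0346, 0], "fingers": 0.045}
  ]
}}

```text
time: 1.63
position: [0.298, 0.3788, 0.2315]
eef_rot: [3.141, 0.001, -3.054]
force: [0.4, 0.1, 0.9]
finger_gap: 0.526
grip_force: 0.0
```

Call:
{"fn": "jog_arm", "kwargs": {
  "moves": [
    {"turn": [0, 0, 0], "translation": [-0.0198, -0.0346, 0], "fingers": 0.045},
    {"turn": [0, 0, 0], "translation": [-0.0198, -0.0346, 0], "fingers": 0.045},
    {"turn": [0, 0, 0], "translation": [-0.0198, -0.0346, 0], "fingers": 0.045},
    {"turn": [0, 0, 0], "translation": [-0.0198, -0.0346, 0], "fingers": 0.045},
    {"turn": [0, 0, 0], "translation": [-0.0198, -0.0346, 0], "fingers": 0.045}
  ]
}}

```text
time: 2.05
position: [0.4118, 0.215, 0.2317]
eef_rot: [3.141, 0.001, -3.054]
force: [1.1, 1.1, 0.5]
finger_gap: 0.527
grip_force: 0.0
```

Call:
{"fn": "jog_arm", "kwargs": {
  "moves": [
    {"turn": [0, 0, 0], "translation": [-0.0198, -0.0346, 0], "fingers": 0.045},
    {"turn": [0, 0, 0], "translation": [-0.0198, -0.0346, 0], "fingers": 0.045},
    {"turn": [0, 0, 0], "translation": [-0.0198, -0.0346, 0], "fingers": 0.045},
    {"turn": [0, 0, 0], "translation": [-0.0198, -0.0346, 0], "fingers": 0.045},
    {"turn": [0, 0, 0], "translation": [0, 0, 0.03], "fingers": 0.045}
  ]
}}

```text
time: 2.47
position: [0.5116, 0.0805, 0.2079]
eef_rot: [-3.138, 0.018, -3.06]
force: [1.6, 1.4, 1.2]
finger_gap: 0.53
grip_force: 0.0
```

Call:
{"fn": "jog_arm", "kwargs": {
  "moves": [
    {"turn": [0, 0, 0], "translation": [0, 0, 0.03], "fingers": 0.045},
    {"turn": [0, 0, 0], "translation": [0, 0, 0], "fingers": 0.045},
    {"turn": [0, 0, 0], "translation": [0, 0, 0], "fingers": 0.045}
  ]
}}

```text
time: 2.72
position: [0.5001, 0.0853, 0.1697]
eef_rot: [3.142, -0.005, -3.055]
force: [0.1, -0.3, -0.1]
finger_gap: 0.524
grip_force: 0.0
```

```bash
python3 - <<'E'
from h import *
a=get_image("scene")[90:230,240:400];b=get_image("top")[190:310,180:320]
cv2.imwrite("pics/c2.png",np.hstack([cv2.resize(x,(400,400),interpolation=2) for x in(a,b)])[:,:,::-1])
s=telemetry.state();print(s["position"],s["eef_rot"],s["joint_positions"])
def proj(cam,P):
    c=get_calibration(cam); f=210/np.tan(np.radians(c["vertical_fov"])/2)
    p=Rotation.from_euler("xyz",c["rotation"]).inv().apply(np.array(P)-c["eye"]); u=p[:2]/p[2]
    return u*(1+c["k1"]*(u@u))*f+[c["cx"],c["cy"]]
for c in("scene","top"): print(c,proj(c,s["position"]),proj(c,[.5025,.0845,.1]),[r for r in pinpoint(c,"stud_grip")[:1]],proj(c,[.5025,.0845,.089]))
E
```

```text
[0.50279994 0.08607551 0.17266456] [-3.14156472e+00  2.05745226e-03 -3.05368511e+00] [ 8.41827896e-02  1.53857060e-01  1.95361575e+00 -2.36117447e-05
  1.03206230e+00 -1.57450896e+00]
scene [325.35372849 129.69089318] [320.23760497 171.73250315] [{'pixel': [319.4, 178.4], 'score': 0.78}] [319.67340099 177.64330121]
top [241.95511745 251.17187368] [249.14517344 251.8621836 ] [{'pixel': [321.8, 194.0], 'score': 0.47}] [249.92564646 251.92547987]
```

View pics/c2.png

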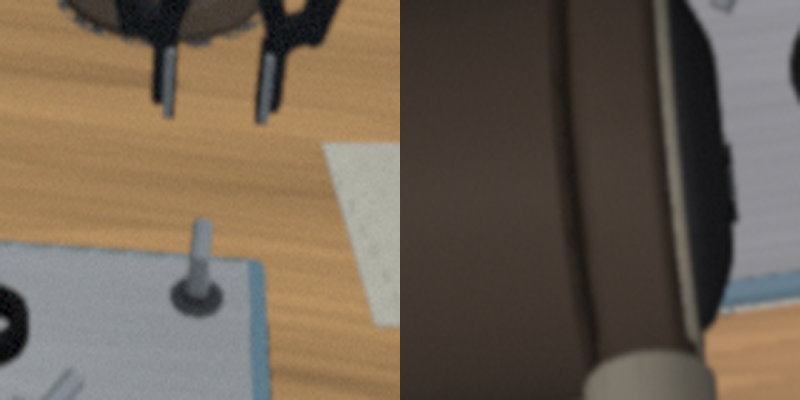

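Call:
{"fn": "jog_arm", "kwargs": {
  "moves": [
    {"turn": [0, 0, 0], "translation": [0, -0.0015, 0.03], "fingers": 0.045},
    {"turn": [0, 0, 0], "translation": [0, 0, 0.03], "fingers": 0.045},
    {"turn": [0, 0, 0], "translation": [0, 0, 0.02], "fingers": 0.045},
    {"turn": [0, 0, 0], "translation": [0, 0, 0.01], "fingers": 0.045},
    {"turn": [0, 0, 0], "translation": [0, 0, 0.0037], "fingers": 0.045}
  ]
}}

```text
time: 3.33
position: [0.5016, 0.0845, 0.077]
eef_rot: [3.142, -0.001, -3.054]
force: [-1.1, -1.0, 0.6]
finger_gap: 0.524
grip_force: 0.0
```

Call:
{"fn": "jog_arm", "kwargs": {
  "moves": [
    {"turn": [0, 0, 0], "translation": [0, 0, 0], "fingers": 0.045},
    {"turn": [0, 0, 0], "translation": [0, 0, 0], "fingers": 0.045},
    {"turn": [0, 0, 0], "translation": [0, 0, 0], "fingers": 0.045}
  ]
}}

```text
time: 3.58
position: [0.5038, 0.0844, 0.0794]
eef_rot: [-3.142, 0.004, -3.054]
force: [-0.1, -0.3, 0.2]
finger_gap: 0.529
grip_force: 0.0
```

```bash
python3 - <<'E'
from h import *
a=get_image("scene")[110:215,260:380]
cv2.imwrite("pics/c3.png",cv2.resize(a,(640,560),interpolation=2)[:,:,::-1])
s=telemetry.state();print(s["position"],s["force"])
E
```

```text
[0.5036579  0.08435071 0.07928014] [ 0.13837467  0.53657235 -0.0483887 ]
```

View pics/c3.png

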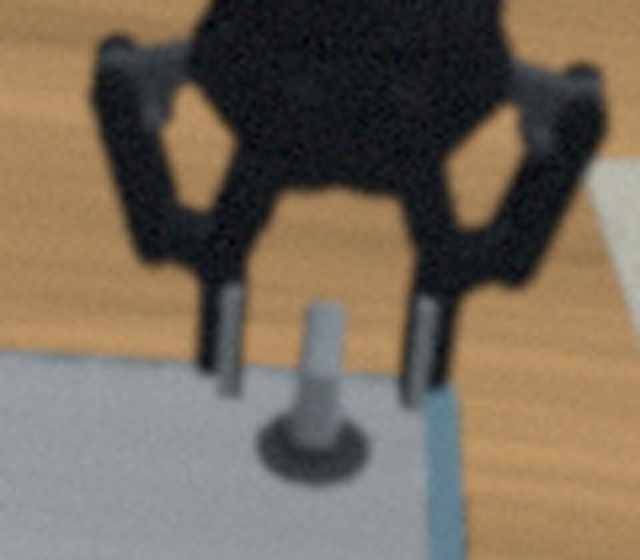

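Call:
{"fn": "jog_arm", "kwargs": {
  "moves": [
    {"turn": [0, 0, 0], "translation": [0.001, 0, 0], "fingers": 0.0},
    {"turn": [0, 0, 0], "translation": [0, 0, 0], "fingers": 0.0},
    {"turn": [0, 0, 0], "translation": [0, 0, 0], "fingers": 0.0},
    {"turn": [0, 0, 0], "translation": [0, 0, 0], "fingers": 0.0},
    {"turn": [0, 0, 0], "translation": [0, 0, 0], "fingers": 0.0}
  ]
}}

```text
time: 4.05
position: [0.5014, 0.084, 0.0783]
eef_rot: [-3.141, 0.001, -3.055]
force: [-1.8, -1.1, 5.1]
finger_gap: 0.121
grip_force: 60.5
```

Call:
{"fn": "jog_arm", "kwargs": {
  "moves": [
    {"turn": [0, 0, 0], "translation": [0, 0, 0], "fingers": 0.0},
    {"turn": [0, 0, 0], "translation": [0, 0, 0], "fingers": 0.0},
    {"turn": [0, 0, 0], "translation": [0, 0, 0], "fingers": 0.0}
  ]
}}

```text
time: 4.3
position: [0.5014, 0.084, 0.0779]
eef_rot: [-3.141, 0.001, -3.054]
force: [-1.1, -0.9, 4.0]
finger_gap: 0.124
grip_force: 60.5
```

Call:
{"fn": "jog_arm", "kwargs": {
  "moves": [
    {"turn": [0, 0, 0], "translation": [0, 0, 0.003], "fingers": 0.0},
    {"turn": [0, 0, 0], "translation": [0, 0, 0.003], "fingers": 0.0},
    {"turn": [0, 0, 0], "translation": [0, 0, 0.003], "fingers": 0.0},
    {"turn": [0, 0, 0], "translation": [0, 0, 0], "fingers": 0.0},
    {"turn": [0, 0, 0], "translation": [0, 0, 0], "fingers": 0.0}
  ]
}}

```text
time: 4.72
position: [0.5014, 0.084, 0.0691]
eef_rot: [-3.141, 0.0, -3.054]
force: [-1.7, -1.3, 8.9]
finger_gap: 0.126
grip_force: 61.1
```

Call:
{"fn": "jog_arm", "kwargs": {
  "moves": [
    {"turn": [0, 0, 0], "translation": [0, 0, 0.001], "fingers": 0.0},
    {"turn": [0, 0, 0], "translation": [0, 0, 0], "fingers": 0.0},
    {"turn": [0, 0, 5], "translation": [0, 0, 0], "fingers": 0.0},
    {"turn": [0, 0, 5], "translation": [0, 0, 0], "fingers": 0.0},
    {"turn": [0, 0, 5], "translation": [0, 0, 0], "fingers": 0.0}
  ]
}}

```text
time: 5.13
position: [0.5015, 0.0844, 0.0684]
eef_rot: [3.141, 0.0, 2.963]
force: [-2.0, 1.7, 10.0]
finger_gap: 0.122
grip_force: 61.2
```

```bash
python3 -c "
from h import *
s=telemetry.state();print(s['force'],s['ft_torque'],s['eef_rot'],s['position'])"
```

```text
[-2.02579146  1.65438708  9.99290521] [0.15960143 0.4056505  0.09197741] [3.14082614e+00 3.94377206e-04 2.96251733e+00] [0.50148678 0.08443057 0.06839877]
```

Call:
{"fn": "jog_arm", "kwargs": {
  "moves": [
    {"turn": [0, 0, 5], "translation": [0, 0, 0], "fingers": 0.0},
    {"turn": [0, 0, 5], "translation": [0, 0, 0], "fingers": 0.0},
    {"turn": [0, 0, 5], "translation": [0, 0, 0], "fingers": 0.0},
    {"turn": [0, 0, 5], "translation": [0, 0, 0], "fingers": 0.0},
    {"turn": [0, 0, 5], "translation": [0, 0, 0], "fingers": 0.0}
  ]
}}

```text
time: 5.55
position: [0.5018, 0.0851, 0.0685]
eef_rot: [3.139, -0.0, 2.526]
force: [-3.0, 2.8, 8.9]
finger_gap: 0.123
grip_force: 61.2
```

Call:
{"fn": "jog_arm", "kwargs": {
  "moves": [
    {"turn": [0, 0, 5], "translation": [0, 0, 0], "fingers": 0.0},
    {"turn": [0, 0, 5], "translation": [0, 0, 0], "fingers": 0.0},
    {"turn": [0, 0, 5], "translation": [0, 0, 0], "fingers": 0.0},
    {"turn": [0, 0, 5], "translation": [0, 0, 0], "fingers": 0.0},
    {"turn": [0, 0, 5], "translation": [0, 0, 0], "fingers": 0.0}
  ]
}}

```text
time: 5.97
position: [0.5024, 0.0856, 0.0688]
eef_rot: [3.138, -0.001, 2.089]
force: [-1.7, 4.1, 9.7]
finger_gap: 0.126
grip_force: 61.3
```

Call:
{"fn": "jog_arm", "kwargs": {
  "moves": [
    {"turn": [0, 0, 5], "translation": [0, 0, 0], "fingers": 0.0},
    {"turn": [0, 0, 5], "translation": [0, 0, 0], "fingers": 0.0},
    {"turn": [0, 0, 5], "translation": [0, 0, 0], "fingers": 0.0},
    {"turn": [0, 0, 5], "translation": [0, 0, 0], "fingers": 0.0},
    {"turn": [0, 0, 5], "translation": [0, 0, 0], "fingers": 0.0}
  ]
}}

```text
time: 6.38
position: [0.5031, 0.0858, 0.069]
eef_rot: [3.137, -0.003, 1.653]
force: [0.1, 5.4, 9.2]
finger_gap: 0.124
grip_force: 61.2
```

Call:
{"fn": "jog_arm", "kwargs": {
  "moves": [
    {"turn": [0, 0, 0], "translation": [0, 0, 0], "fingers": 0.0},
    {"turn": [0, 0, 0], "translation": [0, 0, 0], "fingers": 0.0}
  ]
}}

```text
time: 6.55
position: [0.5031, 0.0858, 0.069]
eef_rot: [3.137, -0.003, 1.657]
force: [-1.0, 3.9, 9.4]
finger_gap: 0.125
grip_force: 61.3
```

```bash
python3 -c "
from h import *
s=telemetry.state();print(s['force'],s['ft_torque'],s['eef_rot'],s['position'])
cv2.imwrite('pics/c4.png',cv2.resize(get_image('scene')[110:215,260:380],(640,560),interpolation=2)[:,:,::-1])"
```

```text
[-1.02881187  3.9315061   9.39369531] [ 0.76918753  0.11655994 -0.09037178] [ 3.13720901e+00 -2.76840687e-03  1.65652793e+00] [0.50307745 0.0857951  0.06901917]
```

View pics/c4.png

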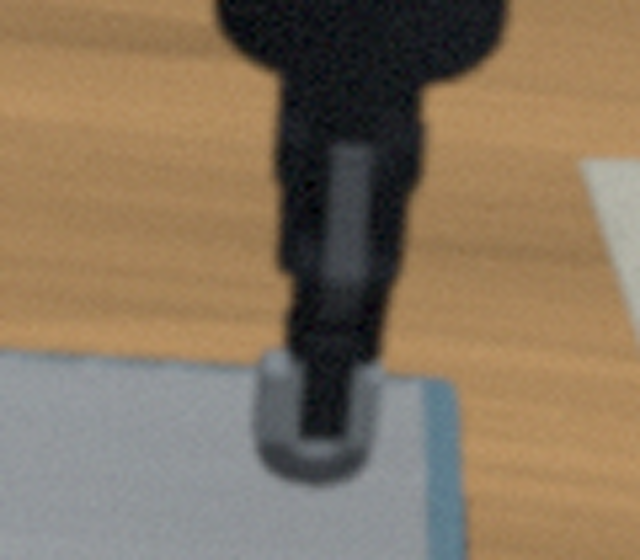

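Call:
{"fn": "jog_arm", "kwargs": {
  "moves": [
    {"turn": [0, 0, 0], "translation": [0, 0, -0.002], "fingers": 0.0},
    {"turn": [0, 0, 0], "translation": [0, 0, -0.002], "fingers": 0.0},
    {"turn": [0, 0, 0], "translation": [0, 0, 0], "fingers": 0.0},
    {"turn": [0, 0, 0], "translation": [0, 0, 0], "fingers": 0.045},
    {"turn": [0, 0, 0], "translation": [0, 0, 0], "fingers": 0.045}
  ]
}}

```text
time: 7.02
position: [0.5007, 0.0842, 0.0711]
eef_rot: [-3.141, 0.0, 1.658]
force: [-0.1, -0.4, -0.0]
finger_gap: 0.395
grip_force: 0.0
```

Call:
{"fn": "jog_arm", "kwargs": {
  "moves": [
    {"turn": [0, 0, 0], "translation": [0, 0, 0], "fingers": 0.045},
    {"turn": [0, 0, 0], "translation": [0, 0, 0], "fingers": 0.045},
    {"turn": [0, 0, 0], "translation": [0, 0, 0], "fingers": 0.045},
    {"turn": [0, 0, 0], "translation": [0, 0, -0.02], "fingers": 0.045},
    {"turn": [0, 0, 0], "translation": [0, 0, -0.03], "fingers": 0.045}
  ]
}}

```text
time: 7.43
position: [0.4974, 0.0836, 0.1185]
eef_rot: [-3.133, 0.0, 1.658]
force: [-0.1, -0.2, -0.2]
finger_gap: 0.526
grip_force: 0.0
```

Call:
{"fn": "jog_arm", "kwargs": {
  "moves": [
    {"turn": [0, 0, 0], "translation": [0, 0, -0.04], "fingers": 0.045},
    {"turn": [0, 0, 0], "translation": [0, 0, -0.04], "fingers": 0.045},
    {"turn": [0, 0, 0], "translation": [0, 0.04, 0], "fingers": 0.045},
    {"turn": [0, 0, 0], "translation": [0, 0.04, 0], "fingers": 0.045},
    {"turn": [0, 0, 0], "translation": [0, 0, 0], "fingers": 0.045}
  ]
}}

```text
time: 7.85
position: [0.5879, 0.0912, 0.203]
eef_rot: [3.132, 0.0, 1.657]
force: [-1.4, 0.4, 0.1]
finger_gap: 0.527
grip_force: 0.0
```

```bash
python3 -c "
from h import *
a=get_image('scene');print(telemetry.state()['position'])
cv2.imwrite('pics/c5.png',cv2.resize(a[140:320,110:370],(780,540),interpolation=2)[:,:,::-1])"
```

```text
[0.58366937 0.09094009 0.20140993]
```

View pics/c5.png

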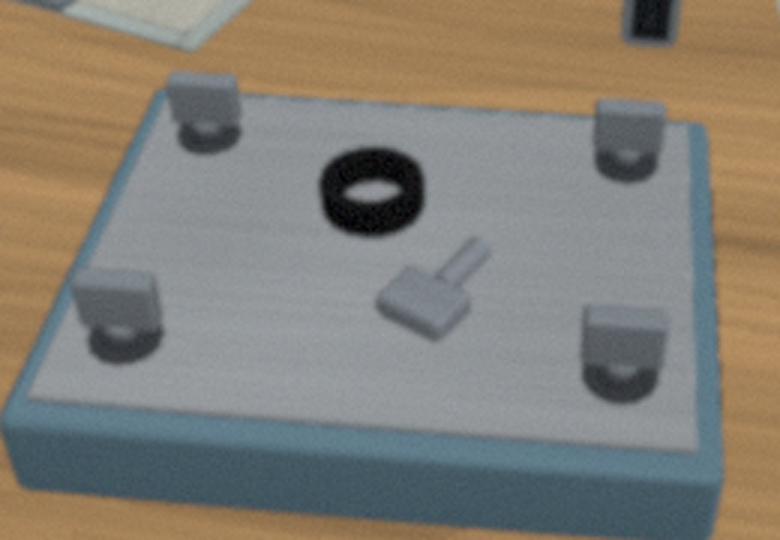

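The fourth stud, at crop (628,140), now has its wing parallel to the other three and sits at the same height. The gripper is clear of everything.

```bash
python3 -c "
from h import *
print(order.sign_off())"
```

```text
the job is handed in; nothing more can be done
None
```

The fourth stud was pushed in, turned a quarter turn clockwise and let go; the last picture shows it down at the others' height with its wing parallel, and the job was handed in at about 8 s with the gripper clear.

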